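# Slide the stop into the labelling rail

### The job

The bottle-labelling rail is missing its end stop. Of the two black-headed stops on the board, take the one whose steel foot is narrow enough for the rail, set it on the rail's open landing, enter the channel from that open end and slide it along until it is fully home against the end plate. Let go of it there, and leave the wide-footed stop where it is.

Things in the scene. Friction and masses are not known exactly. Their poses are not given: they have to be found in the camera images.
- rail_stop_center (a point): Stop for the rail: loose upright block 78 mm tall, 0.12 to 0.26 kg. Steel foot 34 (x) x 56 (y) x 10 mm thick; steel stem 16 x 30 mm, 10 to 30 mm above the underside; black head 24 (x) x 40 (y) mm, 30 to 78 mm up: grasp it across x, about 55 mm up. Same after a half turn. Point: its middle, 39 mm above the underside; z up, y along the foot's length, the way it slides in the rail.
- wide_stop_center (a point): The other stop, to be left alone: same head, stem, height and axes, but its steel foot is 64 (x) x 56 (y) mm, with four screws, too wide for the rail. Point: its middle, 39 mm above its underside.
- rail_mouth (a point): Middle of the stop (39 mm above its underside) when it stands on the open landing of the rail, clear of the guide walls; 45 mm above the board. Aluminium rail, fixed on a board whose top is at z = 110 mm, base 76 x 240 x 6 mm. y runs along it, z up: flat landing 53 mm long, then guide walls narrowing like a funnel over 37 mm, then the channel, then a steel end plate 36 mm high.
- rail_home (a point): Middle of the stop when fully home, foot against the end plate: 174 mm along y from rail_mouth, same axes, 45 mm above the board. The channel is 140 mm long, inside 42 wide and 16 mm high over a floor 6 mm above the board; two lips, tops 27 mm above the board, roof it but for a 26 mm slot: the foot runs under them, the stem in the slot.

How it is judged:
By the outcome, as a careful person would: the job done as asked, in the order asked, and still so for the second after the job is handed in, with the robot touching nothing.
It also fails if it takes over 42 s, if anything falls off the work surface, if the arm or the gripper's body presses on something with over 40 N, if the wrist force passes 120 N, or if a joint passes its speed limit or range.

### The arm

A 6-joint arm with a two-finger parallel gripper is mounted at the origin on a cart in front of the work surface, level with it; the furniture and walls round the work are solid. World frame = base frame: x ahead of the robot, y to its left, z up, the work surface at z = 0. Lengths are in m, angles in rad, forces in N, time in s.
With the tool pointing down it reaches from about 0.425 to 0.95 m from the base axis. Payload 3.5 kg.
Tool frame: the origin (TCP) lies on the centre line of the jaws, within the pads' length; the fingertips stand 11 mm ahead of it and the grasp point (between the pads) lies 8 mm behind it; z points along the fingers, y is the line along which they close (so a half turn about z gives the same grasp; the last joint's range is limited). The gripper opens to 85 mm and grips with 20 to 120 N. Pads are 22 mm wide; open, the fingers measure 114 mm over their backs; the gripper's body (76 mm by 85 mm) begins 54 mm behind the grasp point. The pads swing forward as they close: fully open they stand 13 mm farther back than shut.
Start: joints at [-1.365, 0.286, 1.577, -0, 1.279, -0.15], TCP at [0.235, -0.633, 0.242] pointing down, gripper open.
Joint ranges: [-2.77, 2.77], [-0.9, 2.22], [0.21, 2.48], [-1.53, 4.67], [0.24, 2.81], [-2.84, 2.84]. Speed limits (rad/s): [2.79, 2.79, 3.14, 3.14, 3.14, 3.14].

### API

Orientations are given as a unit quaternion [x, y, z, w].
In Python, from plant import ctrl gives the robot as it stands.
- The arm moves only by the tool step_arm, never from a script. Its argument "motion" is a list of rows, each an object with "offset": the shift along the tool's x, y, z in m, a list of three; "twist": the turn about the tool's z in degrees. A call has 1 to 12 rows; each row is the pose to reach, as a shift and turn from the pose commanded when the call began, along the tool's axes at that moment; what a row does not reach only later rows make up. A row lasts 1/10 s, in which the tool goes at most 50 mm and 8.59 degrees, less where a joint would pass 70% of its speed; a pose out of reach is approached as far as the arm can. A call with a gripper value outside its range is refused whole. "gripper" is the finger opening in m, from 0 to 0.0854, set as the call begins (left out, the last holds). The fingers move at their own pace and stop on an object; "grip_force" is the grip in N (left out, the last holds). Time passes only in rows, so rows that repeat a pose let the fingers close. It gives the time, the measured TCP pose, the force, the opening and the grip force at its end, in the units of the state.
- ctrl.get_state(): the state, without advancing time (a new reading comes with each control period).
- ctrl.read_camera(name): name is "scene" or "top"; returns the picture (420x560x3 uint8, blue, green, red); there is no depth.
- ctrl.calibration(name): a dict with "fx", "fy", "cx", "cy" (pixels), "cam_to_world" (4x4, takes a point from camera to world coordinates). Camera axes: x right, y up, looking along -z (the intrinsics and any distortion apply to the point x, -y, -z); pixel columns grow to the right and rows downward; lengths in m; the calibration is good to about 2 mm. A picture is of the moment at which its call begins. calibration takes no time and is no camera call.
- ctrl.sign_off(): hands the job in; it is judged then, once.
The state is a dict: "time": time; "qpos": joint angles; "dq": joint speeds; "joint_efforts": joint torques, N m; "eef_pos": TCP position; "tcp_rot": TCP orientation; "contact_force": force on the tool from outside, world axes, zero at the start; "wrist_torque": the same for the moment, N m; "opening": opening from 0.0 (shut) to 1.0 (fully open); "finger_force": force on a finger pad.
Only numpy, scipy, OpenCV 4.12 (cv2) and the standard library are available. Lean on these libraries where they do the work, as an engineer would, in place of code of your own. Each camera call takes 0.05 s, during which the arm holds its last target. There are 200 camera calls.

## Working session

There is one attempt and no reset: what is moved stays moved. The work goes in short steps, Python scripts to look and compute and a tool call to move; the robot and the scene stay as the last step left them, time stands still between calls to the robot, and variables do not carry over. Pictures are saved under pics/ and viewed, at most 10 in all, crops included, and the job is handed in when it is done.

Besides the shell and the picture viewer there is one more tool, called by a JSON object that holds its "api" and its "payload", one argument or row to a line. step_arm: Moves the arm, as the interface text tells. Its arguments: {"type":"object","properties":{"motion":{"type":"array"},"gripper":{"type":"number"},"grip_force":{"type":"number"}},"required":["motion"]}

```bash
mkdir -p pics; python3 - <<'E'
from plant import ctrl
import cv2,json
for n in("scene","top"):
    cv2.imwrite(f"pics/{n}0.png",ctrl.read_camera(n)); c=ctrl.calibration(n); print(n,c)
s=ctrl.get_state();print(s)
E
```

```text
scene {'fx': 458.22231887586173, 'fy': 458.22231887586173, 'cx': 277.0685735134856, 'cy': 199.2679300326328, 'cam_to_world': array([[-0.87936748,  0.28069417, -0.38460839,  0.1604884 ],
       [-0.4761155 , -0.5095774 ,  0.71669025,  0.60184306],
       [ 0.00518303,  0.81335211,  0.58174864,  0.72059683],
       [ 0.        ,  0.        ,  0.        ,  1.        ]])}
top {'fx': 379.47068222921337, 'fy': 379.47068222921337, 'cx': 276.571259709035, 'cy': 209.85626571078978, 'cam_to_world': array([[-0.08582391,  0.97534845, -0.20329695,  0.33104686],
       [-0.99630266, -0.08481802,  0.01367194, -0.01464312],
       [-0.00390834,  0.20371867,  0.97902167,  1.01979454],
       [ 0.        ,  0.        ,  0.        ,  1.        ]])}
{'time': 0.1, 'qpos': array([-1.36495295e+00,  2.87091541e-01,  1.57803973e+00, -3.12704627e-05,
        1.27860953e+00, -1.50003736e-01]), 'dq': array([-0.00077538, -0.00204354, -0.00536132, -0.00041002,  0.00112495,
        0.00174839]), 'joint_efforts': array([ 5.45625826e-04, -4.07297122e+01, -2.93699938e+01, -1.50505939e-04,
        3.44405438e-03, -6.77445300e-06]), 'eef_pos': array([ 0.23505886, -0.63213409,  0.24107089]), 'tcp_rot': array([ 9.84211949e-01,  1.76990639e-01, -4.49459807e-05, -1.07323937e-03]), 'contact_force': array([ 0.0424222 , -0.20553753,  0.16474765]), 'wrist_torque': array([ 0.04963313,  0.03485129, -0.00968348]), 'finger_force': 0.0, 'opening': 1.0012386422258688}
```

View pics/scene0.png

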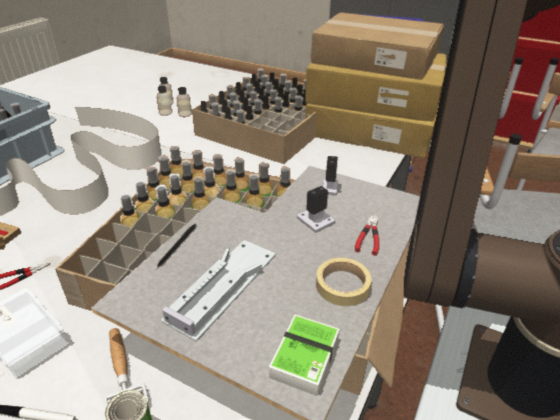

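View pics/top0.png

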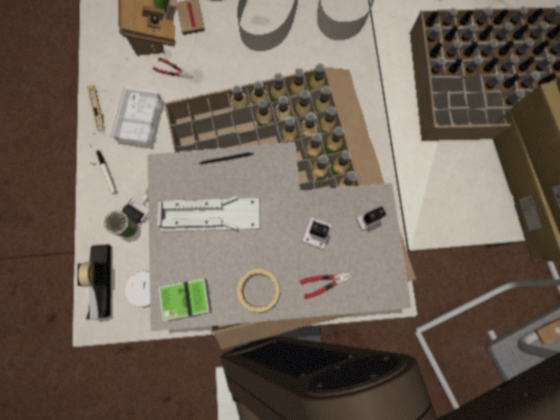

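The scene view shows the wide-footed stop (screws) at (316,215) and the narrow one at (332,175). In the top view they are at about (317,232) and (372,217). The rail runs from its end plate at (160,214) to the open landing at (258,214). I'll zoom in to get accurate pixels.

```bash
python3 - <<'E'
import cv2,numpy as np
t=cv2.imread("pics/top0.png");s=cv2.imread("pics/scene0.png")
a=cv2.resize(t[190:240,150:270],None,fx=6.6,fy=6.6,interpolation=cv2.INTER_CUBIC)[:, :792]
b=cv2.resize(t[195:250,295:395],None,fx=4,fy=4,interpolation=cv2.INTER_CUBIC)
c=cv2.resize(s[145:200,300:365],None,fx=4,fy=4,interpolation=cv2.INTER_CUBIC)
o=np.zeros((560,800,3),np.uint8);o[:a.shape[0],:a.shape[1]]=a;o[335:555,:400]=b;o[335:555,420:680]=c
cv2.imwrite("pics/z1.png",o)
E
```

```text
(no output)
```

View pics/z1.png

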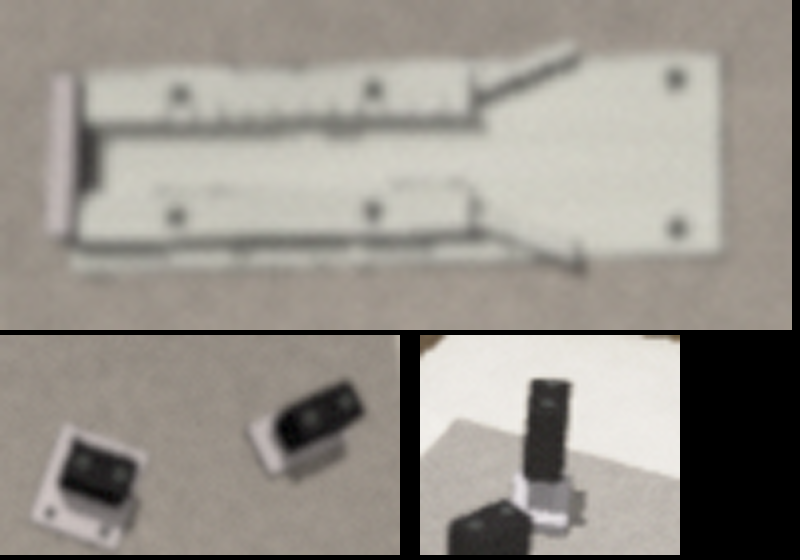

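```bash
cat > h.py <<'E'
import cv2,numpy as np
from scipy.optimize import minimize
from plant import ctrl
def proj(n,P):
    c=ctrl.calibration(n);T=np.linalg.inv(c["cam_to_world"]);p=np.atleast_2d(P)@T[:3,:3].T+T[:3,3]
    return np.c_[c["cx"]+c["fx"]*p[:,0]/-p[:,2],c["cy"]-c["fy"]*p[:,1]/-p[:,2]]
def ray(n,uv,z):
    c=ctrl.calibration(n);T=c["cam_to_world"];d=T[:3,:3]@[(uv[0]-c["cx"])/c["fx"],-(uv[1]-c["cy"])/c["fy"],-1]
    o=T[:3,3];return o+d*(z-o[2])/d[2]
def box(p,w,l,z0,z1):
    x,y,a=p;R=np.array([[np.cos(a),-np.sin(a)],[np.sin(a),np.cos(a)]])
    q=np.array([[i*w/2,j*l/2] for i in(-1,1) for j in(-1,1)])@R.T+[x,y]
    return np.r_[np.c_[q,[z0]*4],np.c_[q,[z1]*4]]
def fit_head(views,p0,zu=0.11):
    """views: list of (camera, image, (r0,r1,c0,c1)); fits the dark head's silhouette"""
    S=8;M=[]
    for n,im,(r0,r1,c0,c1) in views:
        g=cv2.resize(im[r0:r1,c0:c1].max(2),None,fx=S,fy=S,interpolation=cv2.INTER_CUBIC)
        M.append((n,(g<85),r0,c0))
    def cost(p):
        t=0
        for n,m,r0,c0 in M:
            h=cv2.convexHull(((proj(n,box(p,.024,.040,zu+.03,zu+.078))-[c0,r0]+.5)*S-.5).astype(np.float32))
            k=np.zeros(m.shape,np.uint8);cv2.fillConvexPoly(k,np.round(h*16).astype(np.int32),1,shift=4)
            t+=1-(m&(k>0)).sum()/(m|(k>0)).sum()
        return t
    best=min((minimize(cost,[p0[0],p0[1],a],method="Nelder-Mead",options=dict(initial_simplex=np.array([[p0[0],p0[1],a],[p0[0]+.01,p0[1],a],[p0[0],p0[1]+.01,a],[p0[0],p0[1],a+.3]]))) for a in np.arange(0,np.pi,.4)),key=lambda r:r.fun)
    return best.x,best.fun
E
python3 - <<'E'
from h import *
t=cv2.imread("pics/top0.png");s=cv2.imread("pics/scene0.png")
p0=ray("top",(374,214),.165)
print(p0,proj("scene",p0))
for v in([("top",t,(200,233,355,393))],[("scene",s,(150,186,322,342))],[("top",t,(200,233,355,393)),("scene",s,(150,186,322,342))]):
    p,f=fit_head(v,p0[:2]);print(p,np.degrees(p[2]),f)
for n in("top","scene"): print(n,proj(n,box(p,.034,.056,.11,.12)).round(1).tolist())
w=ray("top",(319,231),.165);print("wide",w)
f=lambda x,y,z:ray("top",(x/6.6+150-.42,y/6.6+190-.42),z).round(4)
for q in[(718,55,.116),(718,250,.116),(675,78,.116),(676,228,.116),(180,93,.137),(373,91,.137),(177,215,.137),(373,210,.137),(52,75,.146),(75,75,.146),(50,235,.146),(68,238,.146)]:print(q,f(*q))
E
```

```text
[ 0.47951979 -0.2483426   0.165     ] [[329.76783568 168.48507943]]
[ 0.47590919 -0.24710355  0.42941818] 24.60384955267706 0.12679692542392773
[ 0.47922581 -0.25328772  0.36105379] 20.686858545924125 0.22763435622666017Traceback (most recent call last):
  File "<stdin>", line 6, in <module>
  File "h.py", line 27, in fit_head
    best=min((minimize(cost,[p0[0],p0[1],a],method="Nelder-Mead",options=dict(initial_simplex=np.array([[p0[0],p0[1],a],[p0[0]+.01,p0[1],a],[p0[0],p0[1]+.01,a],[p0[0],p0[1],a+.3]]))) for a in np.arange(0,np.pi,.4)),key=lambda r:r.fun)
  File "h.py", line 27, in <genexpr>
    best=min((minimize(cost,[p0[0],p0[1],a],method="Nelder-Mead",options=dict(initial_simplex=np.array([[p0[0],p0[1],a],[p0[0]+.01,p0[1],a],[p0[0],p0[1]+.01,a],[p0[0],p0[1],a+.3]]))) for a in np.arange(0,np.pi,.4)),key=lambda r:r.fun)
              ~~~~~~~~^^^^^^^^^^^^^^^^^^^^^^^^^^^^^^^^^^^^^^^^^^^^^^^^^^^^^^^^^^^^^^^^^^^^^^^^^^^^^^^^^^^^^^^^^^^^^^^^^^^^^^^^^^^^^^^^^^^^^^^^^^^^^^^^^^^^^^^^^^^^^^^^^^^^^^^^^^^^^^^^
    res = _minimize_neldermead(fun, x0, args, callback, bounds=bounds,
                               **options)
    fxcc = func(xcc)
    fx = function(np.copy(x), *(wrapper_args + args))
  File "h.py", line 23, in cost
    h=cv2.convexHull(((proj(n,box(p,.024,.040,zu+.03,zu+.078))-[c0,r0]+.5)*S-.5).astype(np.float32))
                       ~~~~^^^^^^^^^^^^^^^^^^^^^^^^^^^^^^^^^^^
  File "h.py", line 5, in proj
    c=ctrl.calibration(n);T=np.linalg.inv(c["cam_to_world"]);p=np.atleast_2d(P)@T[:3,:3].T+T[:3,3]
ValueError: time passes only in moves, steps and waits
```

```bash
sed -i 's/^def proj/CAL={n:ctrl.calibration(n) for n in ("top","scene")}\ndef proj/; s/c=ctrl.calibration(n);/c=CAL[n];/' h.py
python3 - <<'E'
from h import *
t=cv2.imread("pics/top0.png");s=cv2.imread("pics/scene0.png")
p0=ray("top",(374,214),.165)
p,f=fit_head([("top",t,(200,233,355,393)),("scene",s,(150,186,322,342))],p0[:2]);print(p,np.degrees(p[2]),f)
for n in("top","scene"): print(n,proj(n,box(p,.034,.056,.11,.12)).round(1).tolist())
w=ray("top",(319,231),.165);print("wide",w)
f=lambda x,y,z:ray("top",(x/6.6+150-.42,y/6.6+190-.42),z).round(4)
for q in[(718,55,.116),(718,250,.116),(675,78,.116),(676,228,.116),(180,93,.137),(373,91,.137),(177,215,.137),(373,210,.137),(52,75,.146),(75,75,.146),(50,235,.146),(68,238,.146)]:print(q,f(*q))
E
```

```text
[ 0.47626434 -0.24833387  0.3687795 ] 21.129509017161094 0.3758436337223179
top [[382.1, 220.9], [361.8, 230.9], [375.3, 208.6], [355.1, 218.5], [383.2, 220.1], [362.7, 230.3], [376.3, 207.7], [355.9, 217.7]]
scene [[336.8, 182.7], [336.3, 195.9], [322.7, 181.6], [321.6, 194.8], [337.2, 179.2], [336.6, 192.4], [323.0, 178.2], [321.9, 191.2]]
wide [ 0.45127208 -0.11846573  0.165     ]
(718, 55, 0.116) [0.5524 0.0146 0.116 ]
(718, 250, 0.116) [0.4794 0.0202 0.116 ]
(675, 78, 0.116) [0.545  0.0311 0.116 ]
(676, 228, 0.116) [0.4888 0.0349 0.116 ]
(180, 93, 0.137) [0.55   0.2089 0.137 ]
(373, 91, 0.137) [0.5447 0.1392 0.137 ]
(177, 215, 0.137) [0.5053 0.2114 0.137 ]
(373, 210, 0.137) [0.501  0.1413 0.137 ]
(52, 75, 0.146) [0.5584 0.2521 0.146 ]
(75, 75, 0.146) [0.5577 0.2439 0.146 ]
(50, 235, 0.146) [0.5002 0.2541 0.146 ]
(68, 238, 0.146) [0.4986 0.2478 0.146 ]
```

{"api": "step_arm", "payload": {
  "motion": [
    {"offset": [0.03, -0.023, 0], "twist": -7.75},
    {"offset": [0.06, -0.046, 0], "twist": -15.5},
    {"offset": [0.09, -0.069, 0], "twist": -23.3},
    {"offset": [0.12, -0.092, 0], "twist": -31},
    {"offset": [0.15, -0.115, 0], "twist": -38.8},
    {"offset": [0.18, -0.138, 0], "twist": -46.5},
    {"offset": [0.21, -0.161, 0], "twist": -54.3},
    {"offset": [0.24, -0.184, 0], "twist": -62},
    {"offset": [0.27, -0.207, 0], "twist": -69.8},
    {"offset": [0.3, -0.23, 0], "twist": -77.5},
    {"offset": [0.33, -0.253, 0], "twist": -85.3},
    {"offset": [0.36, -0.2765, 0], "twist": -93}
  ],
  "gripper": 0.0854
}}

```text
time: 1.3
eef_pos: [0.4766, -0.2465, 0.2419]
tcp_rot: [0.547, 0.837, 0.0, -0.0]
contact_force: [0.5, -0.6, 0.4]
opening: 1.0
finger_force: 0.0
```

{"api": "step_arm", "payload": {
  "motion": [
    {"offset": [0, 0, 0], "twist": 0},
    {"offset": [0, 0, 0], "twist": 0}
  ]
}}

```text
time: 1.5
eef_pos: [0.4763, -0.2474, 0.2419]
tcp_rot: [0.549, 0.836, -0.0, -0.0]
contact_force: [-0.4, 0.3, 0.9]
opening: 0.999
finger_force: 0.0
```

```bash
python3 - <<'E'
from h import *
s=ctrl.get_state();print(s["time"],s["eef_pos"],s["tcp_rot"],s["qpos"])
from scipy.spatial.transform import Rotation as R
M=R.from_quat(s["tcp_rot"]).as_matrix();print("toolx deg",np.degrees(np.arctan2(M[1,0],M[0,0])))
for g in[(.476,-.2475,.157)]:print(M.T@(np.array(g)-s["eef_pos"]))
cv2.imwrite("pics/s2.png",cv2.resize(ctrl.read_camera("scene")[100:260,250:450],None,fx=3.5,fy=3.5,interpolation=cv2.INTER_CUBIC))
E
```

```text
1.5 [ 0.47633058 -0.24737786  0.24187051] [ 5.48703188e-01  8.36017111e-01 -2.06985062e-04 -3.99341720e-04] [-6.67895363e-01 -1.87527876e-02  1.91590370e+00 -5.08586133e-04
  1.24520143e+00 -1.07690415e+00]
toolx deg 113.44379919329248
[-1.79282696e-05 -2.85319281e-04  8.48707615e-02]
```

View pics/s2.png

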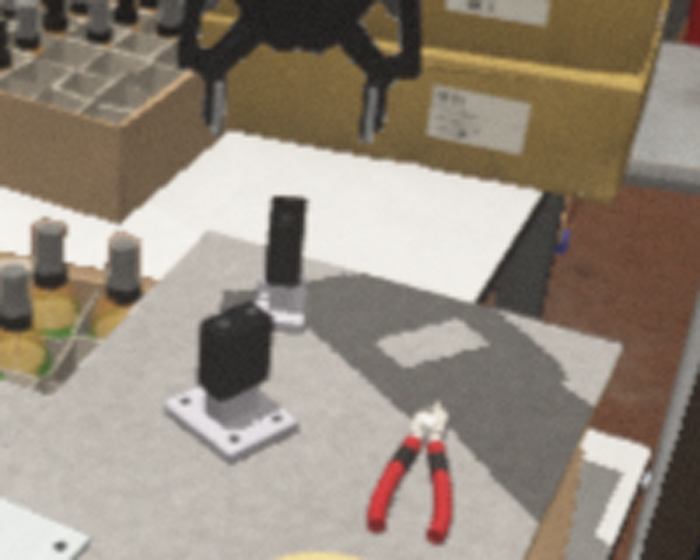

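The open fingers, at columns 215 and 375 of the crop, straddle the narrow stop's head at (287,240). I'll descend and grip.

{"api": "step_arm", "payload": {
  "motion": [
    {"offset": [0, 0, 0.015], "twist": 0},
    {"offset": [0, 0, 0.03], "twist": 0},
    {"offset": [0, 0, 0.045], "twist": 0},
    {"offset": [0, 0, 0.06], "twist": 0},
    {"offset": [0, 0, 0.075], "twist": 0},
    {"offset": [0, 0, 0.085], "twist": 0},
    {"offset": [0, 0, 0.085], "twist": 0},
    {"offset": [0, 0, 0.085], "twist": 0}
  ]
}}

```text
time: 2.35
eef_pos: [0.4764, -0.2482, 0.1573]
tcp_rot: [0.549, 0.836, 0.0, -0.0]
contact_force: [-0.3, 0.4, 0.1]
opening: 0.997
finger_force: 0.0
```

{"api": "step_arm", "payload": {
  "motion": [
    {"offset": [0, 0, 0], "twist": 0},
    {"offset": [0, 0, 0], "twist": 0},
    {"offset": [0, 0, 0], "twist": 0},
    {"offset": [0, 0, 0], "twist": 0},
    {"offset": [0, 0, 0], "twist": 0},
    {"offset": [0, 0, 0], "twist": 0},
    {"offset": [0, 0, 0], "twist": 0},
    {"offset": [0, 0, 0], "twist": 0},
    {"offset": [0, 0, 0], "twist": 0},
    {"offset": [0, 0, 0], "twist": 0}
  ],
  "gripper": 0.015,
  "grip_force": 50
}}

```text
time: 3.35
eef_pos: [0.4764, -0.2482, 0.1577]
tcp_rot: [0.549, 0.836, -0.0, 0.0]
contact_force: [-2.0, 0.7, 3.8]
opening: 0.273
finger_force: 52.7
```

{"api": "step_arm", "payload": {
  "motion": [
    {"offset": [0, 0, -0.01], "twist": 0},
    {"offset": [0, 0, -0.025], "twist": 0},
    {"offset": [0, 0, -0.045], "twist": 0},
    {"offset": [0, 0, -0.065], "twist": 0},
    {"offset": [0, 0, -0.085], "twist": 0},
    {"offset": [0, 0, -0.1], "twist": 0},
    {"offset": [0, 0, -0.1], "twist": 0},
    {"offset": [0, 0, -0.1], "twist": 0}
  ]
}}

```text
time: 4.15
eef_pos: [0.4762, -0.248, 0.2572]
tcp_rot: [0.549, 0.836, 0.0, -0.0]
contact_force: [0.5, -0.3, -3.2]
opening: 0.274
finger_force: 52.1
```

```bash
cat > st.py <<'E'
from h import *
from scipy.spatial.transform import Rotation as R
def rel(g):
    s=ctrl.get_state();M=R.from_quat(s["tcp_rot"]).as_matrix();a=np.degrees(np.arctan2(M[1,0],M[0,0]))
    print("t",s["time"],"pos",s["eef_pos"].round(4),"F",s["contact_force"].round(1),"toolx",a.round(2),"open",s["opening"].round(3))
    print("rel",(M.T@(np.array(g)-s["eef_pos"])).round(4))
E
python3 - <<'E'
from st import *
rel((.5175,.0450,.257))
o=[cv2.resize(ctrl.read_camera(n)[r0:r0+120,c0:c0+120],None,fx=3.3,fy=3.3,interpolation=cv2.INTER_CUBIC) for n,r0,c0 in(("scene",70,270),("top",150,310))]
cv2.imwrite("pics/s3.png",np.hstack(o))
E
```

```text
Traceback (most recent call last):
  File "st.py", line 5, in rel
    print("t",s["time"],"pos",s["eef_pos"].round(4),"F",s["contact_force"].round(1),"toolx",a.round(2),"open",s["opening"].round(3))
                                                                                                              ^^^^^^^^^^^^^^^^^^
AttributeError: 'float' object has no attribute 'round'
```

```bash
sed -i 's/s\["opening"\].round(3)/round(s["opening"],3)/' st.py
python3 - <<'E'
from st import *
rel((.5175,.0450,.257))
o=[cv2.resize(ctrl.read_camera(n)[r0:r0+120,c0:c0+120],None,fx=3.3,fy=3.3,interpolation=cv2.INTER_CUBIC) for n,r0,c0 in(("scene",70,270),("top",150,310))]
cv2.imwrite("pics/s3.png",np.hstack(o))
E
```

```text
t 4.15 pos [ 0.4762 -0.248   0.2572] F [ 0.5 -0.3 -3.2] toolx 113.39 open 0.274
rel [2.525e-01 1.542e-01 2.000e-04]
```

View pics/s3.png

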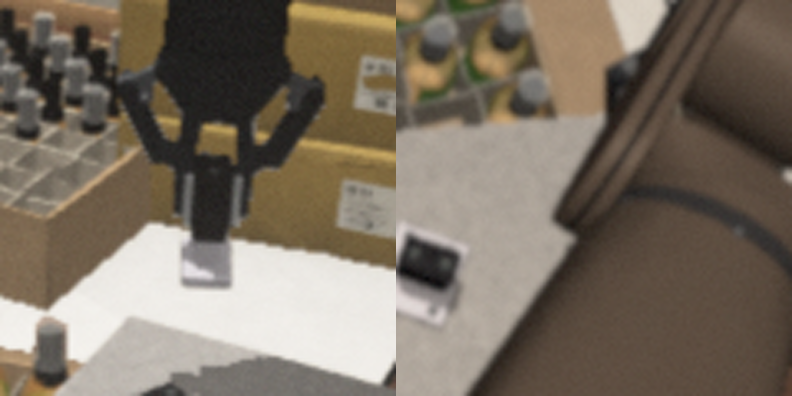

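The stop is held upright, with its foot at (206,262) in the left crop. I'll carry it to above the landing.

{"api": "step_arm", "payload": {
  "motion": [
    {"offset": [0.02, 0.012, 0], "twist": 2},
    {"offset": [0.045, 0.027, 0], "twist": 5},
    {"offset": [0.07, 0.043, 0], "twist": 8},
    {"offset": [0.095, 0.058, 0], "twist": 10.5},
    {"offset": [0.12, 0.073, 0], "twist": 13},
    {"offset": [0.145, 0.089, 0], "twist": 15.5},
    {"offset": [0.17, 0.104, 0], "twist": 18},
    {"offset": [0.195, 0.119, 0], "twist": 20.5},
    {"offset": [0.22, 0.134, 0], "twist": 23},
    {"offset": [0.24, 0.147, 0], "twist": 25},
    {"offset": [0.25, 0.153, 0], "twist": 26.2},
    {"offset": [0.2525, 0.154, 0], "twist": 26.7}
  ]
}}

```text
time: 5.45
eef_pos: [0.5168, 0.0461, 0.2558]
tcp_rot: [0.727, 0.687, -0.001, -0.001]
contact_force: [-0.1, 0.0, -3.4]
opening: 0.272
finger_force: 52.0
```

{"api": "step_arm", "payload": {
  "motion": [
    {"offset": [0, 0, 0.02], "twist": 0},
    {"offset": [0, 0, 0.04], "twist": 0},
    {"offset": [0, 0, 0.055], "twist": 0},
    {"offset": [0, 0, 0.065], "twist": 0},
    {"offset": [0, 0, 0.07], "twist": 0},
    {"offset": [0, 0, 0.07], "twist": 0},
    {"offset": [0, 0, 0.07], "twist": 0}
  ]
}}

```text
time: 6.15
eef_pos: [0.518, 0.0446, 0.1881]
tcp_rot: [0.727, 0.686, 0.0, 0.001]
contact_force: [0.6, 0.0, -2.3]
opening: 0.274
finger_force: 52.0
```

```bash
python3 - <<'E'
from st import *
rel((.5175,.0450,.1635))
im=ctrl.read_camera("scene")
cv2.imwrite("pics/s4.png",cv2.resize(im[200:345,150:300],None,fx=4,fy=4,interpolation=cv2.INTER_CUBIC))
E
```

```text
t 6.15 pos [0.518  0.0446 0.1881] F [ 0.6  0.  -2.3] toolx 86.68 open 0.274
rel [ 0.0004 -0.0005  0.0246]
```

View pics/s4.png

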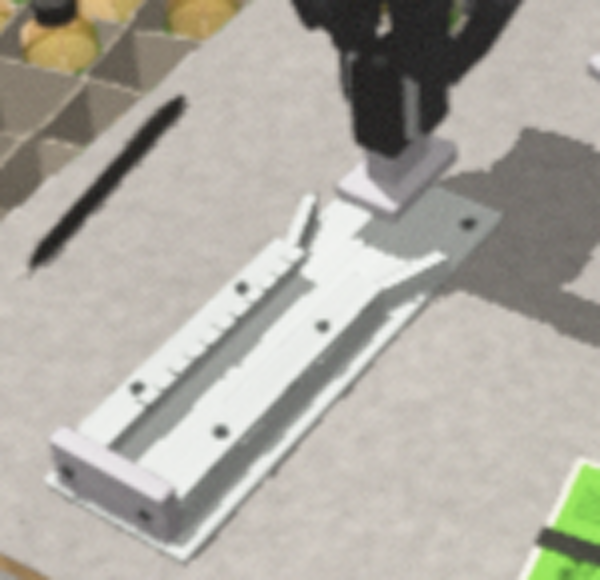

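```bash
python3 - <<'E'
from h import *
f=lambda x,y,z:ray("scene",(x/4+150-.375,y/4+200-.375),z).round(4)
for q in[(468,222,.116),(241,288,.137),(137,387,.137),(322,326,.137),(221,432,.137)]:print(f(*q))
c=np.array([.5180,.0446]);p=[*c,np.radians(-3.3)]
print(((proj("scene",box(p,.034,.056,.1405,.1505))-[150,200]+.375)*4).round(0).tolist())
E
```

```text
[0.4894 0.0304 0.116 ]
[0.5457 0.1369 0.137 ]
[0.55   0.2063 0.137 ]
[0.501  0.1391 0.137 ]
[0.5045 0.2093 0.137 ]
[[462.0, 162.0], [397.0, 229.0], [404.0, 138.0], [337.0, 203.0], [462.0, 146.0], [396.0, 213.0], [404.0, 122.0], [336.0, 187.0]]
```

Both cameras agree on the rail line to within 1 mm, and the held foot is centred on the landing. I'll lower it.

{"api": "step_arm", "payload": {
  "motion": [
    {"offset": [-0.001, -0.0003, 0.008], "twist": 0},
    {"offset": [-0.001, -0.0003, 0.015], "twist": 0},
    {"offset": [-0.001, -0.0003, 0.02], "twist": 0},
    {"offset": [-0.001, -0.0003, 0.023], "twist": 0},
    {"offset": [-0.001, -0.0003, 0.024], "twist": 0},
    {"offset": [-0.001, -0.0003, 0.0245], "twist": 0},
    {"offset": [-0.001, -0.0003, 0.0245], "twist": 0}
  ]
}}

```text
time: 6.9
eef_pos: [0.5168, 0.0439, 0.1637]
tcp_rot: [0.727, 0.686, -0.0, -0.0]
contact_force: [-4.8, 0.6, 4.6]
opening: 0.273
finger_force: 53.0
```

{"api": "step_arm", "payload": {
  "motion": [
    {"offset": [0.006, 0.0002, -0.0003], "twist": 0},
    {"offset": [0.014, 0.0004, -0.0003], "twist": 0},
    {"offset": [0.022, 0.0005, -0.0003], "twist": 0},
    {"offset": [0.03, 0.0006, -0.0003], "twist": 0},
    {"offset": [0.036, 0.0006, -0.0003], "twist": 0},
    {"offset": [0.042, 0.0006, -0.0003], "twist": 0},
    {"offset": [0.048, 0.0006, -0.0003], "twist": 0},
    {"offset": [0.054, 0.0006, -0.0003], "twist": 0},
    {"offset": [0.06, 0.0006, -0.0003], "twist": 0}
  ]
}}

```text
time: 7.8
eef_pos: [0.5216, 0.1037, 0.1637]
tcp_rot: [0.727, 0.686, 0.0, 0.001]
contact_force: [-0.3, -5.2, 4.3]
opening: 0.276
finger_force: 52.9
```

{"api": "step_arm", "payload": {
  "motion": [
    {"offset": [0.006, 0, 0], "twist": 0},
    {"offset": [0.012, 0, 0], "twist": 0},
    {"offset": [0.018, 0, 0], "twist": 0},
    {"offset": [0.024, 0, 0], "twist": 0},
    {"offset": [0.03, 0, 0], "twist": 0},
    {"offset": [0.036, 0, 0], "twist": 0},
    {"offset": [0.042, 0, 0], "twist": 0},
    {"offset": [0.048, 0, 0], "twist": 0}
  ]
}}

```text
time: 8.6
eef_pos: [0.5242, 0.1516, 0.1636]
tcp_rot: [0.727, 0.686, -0.0, 0.001]
contact_force: [0.2, -5.2, 5.7]
opening: 0.278
finger_force: 53.0
```

```bash
python3 - <<'E'
from st import *
rel((.5275,.2175,.1635))
im=ctrl.read_camera("scene")
cv2.imwrite("pics/s5.png",cv2.resize(im[200:345,150:300],None,fx=4,fy=4,interpolation=cv2.INTER_CUBIC))
E
```

```text
t 8.6 pos [0.5242 0.1516 0.1636] F [ 0.2 -5.2  5.7] toolx 86.69 open 0.278
rel [ 0.066  -0.0005  0.0001]
```

View pics/s5.png

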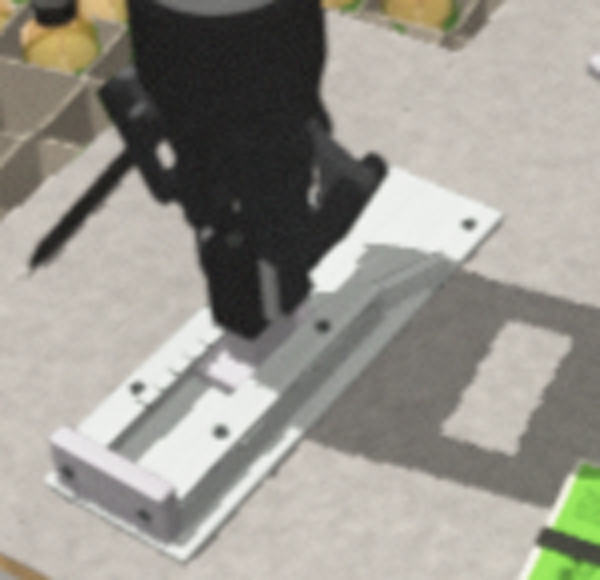

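The foot is under the lips with the stem in the slot, the front of the foot at (228,365). I'll continue and then creep to the plate.

{"api": "step_arm", "payload": {
  "motion": [
    {"offset": [0.007, 0, 0], "twist": 0},
    {"offset": [0.014, 0, 0], "twist": 0},
    {"offset": [0.021, 0, 0], "twist": 0},
    {"offset": [0.028, 0, 0], "twist": 0},
    {"offset": [0.035, 0, 0], "twist": 0},
    {"offset": [0.042, 0, 0], "twist": 0},
    {"offset": [0.049, 0, 0], "twist": 0},
    {"offset": [0.055, 0, 0], "twist": 0},
    {"offset": [0.059, 0, 0], "twist": 0}
  ]
}}

```text
time: 9.55
eef_pos: [0.5275, 0.2106, 0.1636]
tcp_rot: [0.727, 0.686, -0.0, 0.0]
contact_force: [0.1, -5.4, 5.5]
opening: 0.276
finger_force: 53.1
```

{"api": "step_arm", "payload": {
  "motion": [
    {"offset": [0.001, 0, 0], "twist": 0},
    {"offset": [0.002, 0, 0], "twist": 0},
    {"offset": [0.003, 0, 0], "twist": 0},
    {"offset": [0.004, 0, 0], "twist": 0}
  ]
}}

```text
time: 9.95
eef_pos: [0.5277, 0.2142, 0.1636]
tcp_rot: [0.727, 0.686, -0.0, 0.0]
contact_force: [0.1, -5.7, 6.3]
opening: 0.271
finger_force: 53.1
```

{"api": "step_arm", "payload": {
  "motion": [
    {"offset": [0.001, 0, 0], "twist": 0},
    {"offset": [0.002, 0, 0], "twist": 0},
    {"offset": [0.002, 0, 0], "twist": 0}
  ]
}}

```text
time: 10.25
eef_pos: [0.5278, 0.2163, 0.1636]
tcp_rot: [0.727, 0.686, -0.0, 0.0]
contact_force: [-0.1, -4.8, 4.6]
opening: 0.273
finger_force: 53.1
```

{"api": "step_arm", "payload": {
  "motion": [
    {"offset": [0.001, 0, 0], "twist": 0},
    {"offset": [0.002, 0, 0], "twist": 0},
    {"offset": [0.002, 0, 0], "twist": 0}
  ]
}}

```text
time: 10.55
eef_pos: [0.5279, 0.2165, 0.1637]
tcp_rot: [0.727, 0.687, -0.002, 0.002]
contact_force: [-1.3, -10.9, 7.8]
opening: 0.273
finger_force: 53.3
```

{"api": "step_arm", "payload": {
  "motion": [
    {"offset": [0.001, 0, 0], "twist": 0},
    {"offset": [0.001, 0, 0], "twist": 0}
  ]
}}

```text
time: 10.75
eef_pos: [0.5279, 0.2167, 0.1638]
tcp_rot: [0.727, 0.687, -0.003, 0.002]
contact_force: [-1.6, -13.2, 8.3]
opening: 0.276
finger_force: 53.3
```

{"api": "step_arm", "payload": {
  "motion": [
    {"offset": [0.001, 0, 0], "twist": 0},
    {"offset": [0.001, 0, 0], "twist": 0}
  ]
}}

```text
time: 10.95
eef_pos: [0.5279, 0.2168, 0.1638]
tcp_rot: [0.727, 0.687, -0.004, 0.003]
contact_force: [-2.5, -15.7, 8.7]
opening: 0.272
finger_force: 53.4
```

Force is rising with no further travel, so the foot is against the plate. I'll ease off the push and release.

{"api": "step_arm", "payload": {
  "motion": [
    {"offset": [-0.001, 0, 0], "twist": 0},
    {"offset": [-0.002, 0, 0], "twist": 0},
    {"offset": [-0.0025, 0, 0], "twist": 0},
    {"offset": [-0.0025, 0, 0], "twist": 0}
  ]
}}

```text
time: 11.35
eef_pos: [0.5278, 0.2164, 0.1637]
tcp_rot: [0.727, 0.686, -0.001, 0.001]
contact_force: [-1.9, -9.5, 6.6]
opening: 0.273
finger_force: 53.3
```

{"api": "step_arm", "payload": {
  "motion": [
    {"offset": [0, 0, 0], "twist": 0},
    {"offset": [0, 0, 0], "twist": 0},
    {"offset": [0, 0, 0], "twist": 0},
    {"offset": [0, 0, 0], "twist": 0},
    {"offset": [0, 0, 0], "twist": 0},
    {"offset": [0, 0, 0], "twist": 0},
    {"offset": [0, 0, 0], "twist": 0}
  ],
  "gripper": 0.06
}}

```text
time: 12.05
eef_pos: [0.5277, 0.2181, 0.1631]
tcp_rot: [0.727, 0.686, 0.0, -0.0]
contact_force: [0.5, -0.2, 0.2]
opening: 0.701
finger_force: 0.0
```

{"api": "step_arm", "payload": {
  "motion": [
    {"offset": [0, 0, -0.01], "twist": 0},
    {"offset": [0, 0, -0.03], "twist": 0},
    {"offset": [0, 0, -0.055], "twist": 0},
    {"offset": [-0.02, 0, -0.08], "twist": 0},
    {"offset": [-0.06, 0, -0.09], "twist": 0},
    {"offset": [-0.1, 0, -0.09], "twist": 0},
    {"offset": [-0.14, 0, -0.09], "twist": 0},
    {"offset": [-0.17, 0, -0.09], "twist": 0},
    {"offset": [-0.18, 0, -0.09], "twist": 0},
    {"offset": [-0.18, 0, -0.09], "twist": 0}
  ]
}}

```text
time: 13.05
eef_pos: [0.5175, 0.0373, 0.2539]
tcp_rot: [0.728, 0.685, 0.0, 0.0]
contact_force: [0.1, 1.1, -1.3]
opening: 0.698
finger_force: 0.0
```

```bash
python3 - <<'E'
from st import *
rel((.5275,.2175,.1635))
im=ctrl.read_camera("scene");t=ctrl.read_camera("top")
z=lambda i,r,c,f:cv2.resize(i[r:r+100,c:c+100],None,fx=4,fy=4,interpolation=cv2.INTER_CUBIC)
cv2.imwrite("pics/s6.png",np.hstack([z(im,240,150,4),z(t,165,145,4)]))
E
```

```text
t 13.05 pos [0.5175 0.0373 0.2539] F [ 0.1  1.1 -1.3] toolx 86.54 open 0.698
rel [ 0.1804 -0.001   0.0904]
```

View pics/s6.png

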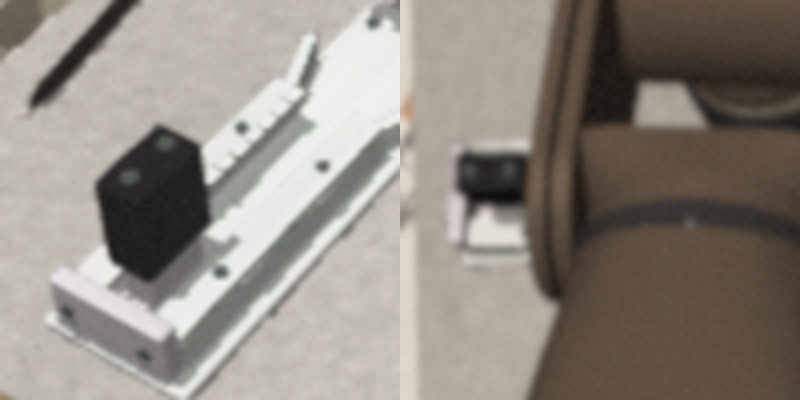

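```bash
python3 - <<'E'
from h import *
im=ctrl.read_camera("scene")
f=lambda x,y,z,r=240:ray("scene",(x/4+150-.375,y/4+r-.375),z).round(4)
print("head top",f(147,161,.194)); print("plate inner",f(120,460,.146,200),"ends",f(62,428,.146,200),f(178,492,.146,200))
print(fit_head([("scene",im,(262,315,170,206))],(.5275,.2175),.116))
cv2.imwrite("pics/s7.png",cv2.resize(im[265:335,155:215],None,fx=8,fy=8,interpolation=cv2.INTER_CUBIC))
E
```

```text
head top [0.53   0.2153 0.194 ]
plate inner [0.526  0.2464 0.146 ] ends [0.5569 0.2446 0.146 ] [0.4961 0.2482 0.146 ]
(array([0.52950894, 0.21458937, 0.16279866]), np.float64(0.12690906414455527))
```

View pics/s7.png

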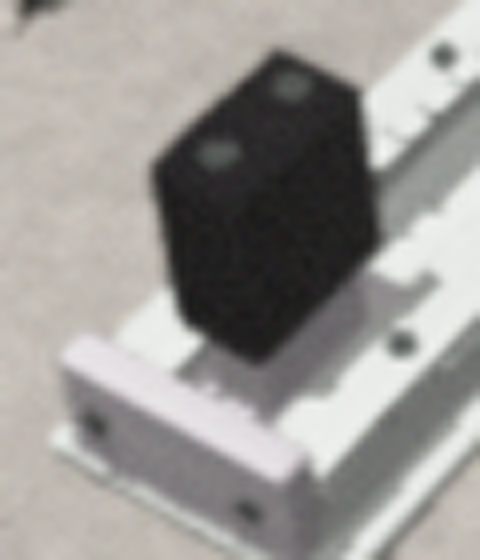

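The image puts the stop against the plate to within about 3 mm. I'll confirm with a light push from behind using closed fingers.

{"api": "step_arm", "payload": {
  "motion": [
    {"offset": [0.03, 0, 0], "twist": 0},
    {"offset": [0.06, 0, 0.01], "twist": 0},
    {"offset": [0.09, 0, 0.03], "twist": 0},
    {"offset": [0.11, 0, 0.05], "twist": 0},
    {"offset": [0.12, 0, 0.07], "twist": 0},
    {"offset": [0.13, 0, 0.085], "twist": 0},
    {"offset": [0.133, 0, 0.091], "twist": 0},
    {"offset": [0.133, 0, 0.091], "twist": 0},
    {"offset": [0.133, 0, 0.091], "twist": 0},
    {"offset": [0.133, 0, 0.091], "twist": 0}
  ],
  "gripper": 0.0
}}

```text
time: 14.2
eef_pos: [0.5259, 0.1707, 0.1635]
tcp_rot: [0.727, 0.686, 0.001, 0.001]
contact_force: [0.3, -0.7, 0.6]
opening: 0.002
finger_force: 0.0
```

{"api": "step_arm", "payload": {
  "motion": [
    {"offset": [0.003, 0, 0], "twist": 0},
    {"offset": [0.006, 0, 0], "twist": 0},
    {"offset": [0.009, 0, 0], "twist": 0},
    {"offset": [0.011, 0, 0], "twist": 0},
    {"offset": [0.012, 0, 0], "twist": 0},
    {"offset": [0.012, 0, 0], "twist": 0}
  ]
}}

```text
time: 14.8
eef_pos: [0.5258, 0.1829, 0.1622]
tcp_rot: [0.727, 0.686, -0.0, 0.0]
contact_force: [0.4, -1.4, 1.0]
opening: 0.001
finger_force: 0.0
```

{"api": "step_arm", "payload": {
  "motion": [
    {"offset": [0.001, 0, 0], "twist": 0},
    {"offset": [0.002, 0, 0], "twist": 0}
  ]
}}

```text
time: 15.0
eef_pos: [0.5259, 0.1849, 0.1622]
tcp_rot: [0.727, 0.686, -0.0, 0.0]
contact_force: [-0.2, -1.0, 0.5]
opening: 0.001
finger_force: 0.0
```

{"api": "step_arm", "payload": {
  "motion": [
    {"offset": [0.001, 0, 0], "twist": 0},
    {"offset": [0.002, 0, 0], "twist": 0}
  ]
}}

```text
time: 15.2
eef_pos: [0.5261, 0.1866, 0.1624]
tcp_rot: [0.727, 0.687, -0.0, 0.001]
contact_force: [-0.6, -4.5, 2.3]
opening: 0.002
finger_force: 1.8
```

{"api": "step_arm", "payload": {
  "motion": [
    {"offset": [0.001, 0, 0], "twist": 0},
    {"offset": [0.002, 0, 0], "twist": 0}
  ]
}}

```text
time: 15.4
eef_pos: [0.5263, 0.1871, 0.1628]
tcp_rot: [0.727, 0.687, -0.002, 0.002]
contact_force: [-1.7, -10.2, 5.1]
opening: 0.001
finger_force: 5.2
```

Force rises to 10 N over about 0.5 mm of travel, well above the roughly 5 N sliding drag. The stop is hard against the plate, so I'll retreat.

{"api": "step_arm", "payload": {
  "motion": [
    {"offset": [-0.002, 0, 0], "twist": 0},
    {"offset": [-0.005, 0, 0], "twist": 0},
    {"offset": [-0.02, 0, -0.005], "twist": 0},
    {"offset": [-0.05, 0, -0.03], "twist": 0},
    {"offset": [-0.08, 0, -0.06], "twist": 0},
    {"offset": [-0.11, 0, -0.09], "twist": 0},
    {"offset": [-0.13, 0, -0.1], "twist": 0},
    {"offset": [-0.13, 0, -0.1], "twist": 0},
    {"offset": [-0.13, 0, -0.1], "twist": 0}
  ]
}}

```text
time: 16.3
eef_pos: [0.5183, 0.059, 0.262]
tcp_rot: [0.728, 0.686, 0.0, -0.0]
contact_force: [-0.6, -0.4, 0.4]
opening: 0.002
finger_force: 0.0
```

```bash
python3 - <<'E'
from h import *
im=ctrl.read_camera("scene")
p,f=fit_head([("scene",im,(262,315,170,206))],(.5275,.2175),.116);print(p.round(4),f)
print(ctrl.sign_off())
E
```

```text
[0.5294 0.2142 0.1737] 0.12393320279306907
the job is handed in; nothing more can be done
None
```

The narrow-footed stop is fully home against the rail's end plate and released, the wide-footed stop was not touched, and the job was handed in at about 16 s.

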